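Carry the pattern's angle over to a blank with the bevel

ROBOT

A 6-joint arm with a two-finger parallel gripper is mounted at the origin on the work surface. World frame = base frame: x ahead of the robot, y to its left, z up, the work surface at z = 0. Lengths are in m, angles in degrees, forces in N, time in s.
With the tool pointing down it reaches from about 0.275 to 0.75 m from the base axis. Payload 10.2 kg.
Tool frame: the origin (TCP) lies at the very end of the fingers, on their centre line; the grasp point (between the pads) lies 19 mm behind it; z points along the fingers, y is the line along which they close (so a half turn about z gives the same grasp; the last joint's range is limited). The gripper opens to 85 mm and grips with 20 to 120 N. Pads are 22 mm wide; open, the fingers measure 114 mm over their backs; the gripper's body (76 mm by 85 mm) begins 54 mm behind the grasp point. The pads swing forward as they close: fully open they stand 13 mm farther back than shut.
Start: joints at [59.565, 17.928, 85.812, -0, 76.261, -12.8], TCP at [0.159, 0.5, 0.231] pointing down, gripper open.
Joint ranges: [-168.41, 168.41], [-55.51, 124.54], [10.69, 146.95], [-70.63, 250.63], [1, 178], [-165.06, 165.06]. Speed limits (degrees/s): [136.94, 136.94, 172.46, 180, 180, 180].

INTERFACE

Orientations are given as a 3x3 rotation matrix whose columns are the frame's x, y, z axes.
In Python, from cell import env, eyes gives the robot as it stands. The module is installed in compiled form; this text tells all that it offers.
- The arm moves only by the tool step_arm, never from a script. Its argument "increments" is a list of rows, each a list of 5 numbers: the finger opening in cm, from 0 to 8.54, then the shift along the tool's x, y, z in cm, then the turn about the tool's z in degrees. A call has exactly 8 rows; each row is the pose to reach, as a shift and turn from the pose commanded when the call began, along the tool's axes at that moment; what a row does not reach only later rows make up. A row lasts 1/10 s, in which the tool goes at most 50 mm and 8.59 degrees, less where a joint would pass 70% of its speed; a pose out of reach is approached as far as the arm can. A call with a gripper value outside its range is refused whole. The fingers move at their own pace and stop on an object; "newtons" is the grip in N (left out, the last holds). Time passes only in rows, so rows that repeat a pose let the fingers close, or fill a call up. It gives the time, the measured TCP pose, the force, the opening and the grip force at its end, in the units of the state.
- env.observe(): the state, without advancing time (a new reading comes with each control period).
- eyes.capture(name): name is "side" or "top" or "wrist"; returns the picture (400x640x3 uint8, red, green, blue); there is no depth.
- eyes.camera_model(name): a dict with "camera_matrix" (3x3 intrinsics, pixels), "k1" (the pictures are not rectified: a ray, as slopes to the right and down, at radius r is drawn at 1 + k1 r^2 times it, then the intrinsics apply), "world_from_camera" (4x4, takes a point from camera to world coordinates). Camera axes: x right, y up, looking along -z (the intrinsics and any distortion apply to the point x, -y, -z); pixel columns grow to the right and rows downward; lengths in m; the calibration is good to about 2 mm. A picture is of the moment at which its call begins: read the wrist's pose just before it. camera_model takes no time and is no camera call; for the wrist camera it gives the pose at the moment of the call.
- env.finish_job(): hands the job in; it is judged then, once.
The state is a dict: "time": time; "q": joint angles; "joint_velocities": joint speeds; "joint_efforts": joint torques, N m; "tcp_pos": TCP position; "tcp_rot": TCP orientation; "contact_force": force on the tool from outside, world axes, zero at the start; "ft_torque": the same for the moment, N m; "opening": finger opening in m; "grip_force": force on a finger pad.
Only numpy, scipy, OpenCV 4.12 (cv2) and the standard library are available. Lean on these libraries where they do the work, as an engineer would, in place of code of your own. Each camera call takes 0.05 s, during which the arm holds its last target. There are 200 camera calls.

TASK

Set the bevel to the green glass pattern: swing its blade by the black post until it has slid the pattern back home against its stop bar and that half of the blade is pressed gently but firmly flush along the pattern's edge; leave it there and turn the lock lever clockwise all the way to its stop. Then slide the clear glass strip by its knob until its far long edge lies flush on the near face of the other half of the locked blade, press it lightly home and let go. It is glass: feel for contact, never push with more than 15 N, and leave everything else where it is.

Things in the scene. Friction and masses are not known exactly. Their poses are not given: they have to be found in the camera images.
- bevel: Bench bevel fixed to the light table; origin at the foot of its vertical spindle. Its x axis points roughly away from the robot (far), y to the left. Blade, lock lever and the pattern's stops are all arranged about this spindle.
- blade: Steel bar 380 long, 26 wide, 3 to 15 mm above table, turning about its middle on the spindle (hub 64 mm wide). Origin: spindle, table height; y along the bar to the post's end, x normal: far face x = +13, near face -13 mm. Its +y (post) half sets against the pattern, the bare half takes the strip. Starts 15 to 45 deg clear; turn clockwise. Friction 0.12 N m, stays where left; locked holds 2.5 N m.
- blade_post (a point): Black upright post on the blade, 18 mm across, reaching from 15 to 60 mm above the table, 145 mm from the spindle on the blade's +y half. This point is on its axis, 45 mm above the table. Graspable from above.
- pattern: Green glass pane 70 (x) x 115 (y) x 10 mm with dark motifs, loose, beyond the post's half of the blade. Origin centre of underside; the edge to copy is the near edge, x = -35 mm, along its y. It stands an unknown 4 to 8 mm, and up to 3.5 deg askew, short of a fixed low aluminium stop bar behind it; slid home by the blade (friction under 4 N) it backs firmly and blade y and pattern y come parallel.
- lock (a joint): Angle of the lock lever (rad): 0 = free, grows clockwise from above to the stop at 1.2 (locked; over 1.1 counts). Starts at 0 to 0.2. Its direction in the bevel frame is at 0.35 - value from the bevel's x axis, counterclockwise positive. It takes 0.32 N m, rising to 0.55 N m over the last 0.12 rad (4 to 8 N at its knob), and stays where it is left.
- lock_knob (a point): Black round knob standing at the tip of the lock lever, 18 mm across, from 27 to 69 mm above the table, 75 mm from the spindle axis; the lever arm's top is 35 mm above the table. This point is on the knob's axis 55 mm above the table. It rides over the far side of the bevel.
- blank: Clear glass strip 80 (x) x 110 (y) x 8 mm, 0.28 kg, loose on the robot side of the bare half. Origin centre of underside; its far long edge, x = +40 mm, shall lie on the blade's near face. On it a suction lifter: rubber disc 44 mm across up to 16 mm high, then a round black knob 20 mm across from 16 to 56 mm high; gripped lightly, the strip can turn about it.
- blank_a (a point): Point on the strip's far long edge, 45 mm to its +y side of the middle, 4 mm up.
- blank_b (a point): Point on the strip's far long edge, 45 mm to its -y side of the middle, 4 mm up.
- tape: Bystander: cardboard-brown tape core, ring 64 mm across, 18 mm high. Origin under its centre. Leave it.
- paint: Bystander: small paint jar, 44 mm across, 60 mm high. Origin under its centre. Leave it.
- ink: Bystander: small amber ink jar, 44 mm across, 60 mm high. Origin under its centre. Leave it.
- brush: Bystander: paint brush, 170 mm, lying. Origin under its centre. Leave it.
- offcut: Bystander: green glass offcut 50 x 40 x 8 mm. Origin under its centre. Leave it.
- pen: Bystander: steel pen, 120 mm, lying. Origin under its centre. Leave it.
- eraser: Bystander: block eraser 45 x 22 x 13 mm. Origin under its centre. Leave it.
There are look-alikes about, which are no part of the job. Leave any purple look-alike of the pattern alone.

How it is judged (in metres and radians):
On the way, in this order (a step that is already met when the one before it is completed fails the run):
1. the post's half of the blade is pressed flush (within 1.7 degrees) on the pattern's edge with more than 5 N, which only the backed pattern bears (contact force between blade and pattern above 5 N and angle between the y axis of blade and the y axis of pattern, either way round below 0.03 rad), for 0.2 s.
2. the lock lever is at its stop (over 1.1 rad) with the blade still parallel to the pattern's edge (value of joint lock above 1.1 rad and angle between the y axis of blade and the y axis of pattern, either way round below 0.03 rad), for 0.2 s.
3. the strip is pressed on the blade with more than 2 N, edge to face within 2 degrees (contact force between blank and blade above 2 N and angle between the y axis of blank and the y axis of blade, either way round below 0.035 rad), for 0.2 s.
At the end, for the whole second after the job is handed in: Lever locked (over 1.1 rad); blade parallel to the pattern edge within 1.7 deg; strip flat, still, far long edge on the near face of the bare half (within 2 deg, gap at most 2.5 mm at both edge points), its middle 60 to 165 mm from the spindle; pattern within 15 mm of its start (all of step 2 and angle between the y axis of blank and the y axis of blade, either way round below 0.035 rad and x of blank_a in the frame of blade between -0.0155 and -0.0105 m and x of blank_b in the frame of blade between -0.0155 and -0.0105 m and y of blank in the frame of blade between -0.165 and -0.06 m and angle between blank's own z axis and vertical below 0.05 rad and linear speed of blank below 0.01 m/s and distance of pattern from where it was at the start of the episode below 0.015 m); the robot touches nothing.
It fails at once if blade pressed on the pattern with more than 15 N (contact force between blade and pattern above 15 N).
It fails at once if strip pressed on the blade with more than 15 N (contact force between blank and blade above 15 N).
It fails at once if pattern shifted more than 15 mm (distance of pattern from where it was at the start of the episode above 0.015 m).
It fails at once if a bystander moved more than 30 mm (distance of any of tape, paint, ink, brush, offcut, pen, eraser from where it was at the start of the episode above 0.03 m).
It also fails if it takes over 72 s, if anything falls off the work surface, if the arm or the gripper's body presses on something with over 40 N, if the wrist force passes 120 N, or if a joint passes its speed limit or range.

## Working session

There is one attempt and no reset: what is moved stays moved. The work goes in short steps, Python scripts to look and compute and a tool call to move; the robot and the scene stay as the last step left them, time stands still between calls to the robot, and variables do not carry over. Pictures are saved under pics/ and viewed, at most 10 in all, crops included, and the job is handed in when it is done.

Besides the shell and the picture viewer there is one more tool, called as name(argument=value, ...), one argument or row to a line, values as JSON. step_arm: Moves the arm, as the interface text tells. Its arguments: {"type":"object","properties":{"increments":{"type":"array","items":{"type":"array","items":{"type":"number"}}},"newtons":{"type":"number"}},"required":["increments"]}

```bash
mkdir -p pics
cat > h.py <<'E'
import numpy as np, cv2
from cell import env, eyes
def cap(n, fn):
    m=eyes.camera_model(n); im=eyes.capture(n)
    cv2.imwrite('pics/'+fn+'.png', im[:,:,::-1]); np.savez('pics/'+fn+'.npz', K=m['camera_matrix'],k1=m['k1'],T=m['world_from_camera'],im=im)
    return im,m
def load(fn):
    d=np.load('pics/'+fn+'.npz'); return d['im'],dict(camera_matrix=d['K'],k1=float(d['k1']),world_from_camera=d['T'])
def ray(m,uv):
    uv=np.atleast_2d(np.asarray(uv,float)); K=np.array(m['camera_matrix']);T=np.array(m['world_from_camera'])
    p=cv2.undistortPoints(uv[:,None],K,np.array([m['k1'],0,0,0.]))[:,0]
    d=np.c_[p[:,0],-p[:,1],-np.ones(len(p))]@T[:3,:3].T
    return T[:3,3],d
def on(m,uv,z):
    o,d=ray(m,uv); return o+d*((z-o[2])/d[:,2])[:,None]
def two(m1,uv1,m2,uv2):
    o1,d1=ray(m1,uv1);o2,d2=ray(m2,uv2);d1=d1[0];d2=d2[0]
    A=np.c_[d1,-d2];s=np.linalg.lstsq(A,o2-o1,rcond=None)[0]
    a=o1+s[0]*d1;b=o2+s[1]*d2
    return (a+b)/2,np.linalg.norm(a-b)
def proj(m,P):
    T=np.array(m['world_from_camera']);p=(np.atleast_2d(P)-T[:3,3])@T[:3,:3];p=p/-p[:,2:]
    x,y=p[:,0],-p[:,1];r=1+m['k1']*(x*x+y*y);K=np.array(m['camera_matrix'])
    return np.c_[K[0,0]*x*r+K[0,2],K[1,1]*y*r+K[1,2]]
E
python3 - <<'E'
from h import *
o=env.observe(); print(o['time'],o['tcp_pos'],o['tcp_rot'],o['opening'],o['contact_force'])
for n in ('top','side'):
    im,m=cap(n,n+'0'); print(n,np.round(m['world_from_camera'],3).tolist(),m['k1'],m['camera_matrix'][0])
E
```

```text
0.0 [0.15893407 0.50009951 0.23073582] [[-9.53003316e-01  3.02959176e-01 -6.45510136e-04]
 [ 3.02959738e-01  9.53002697e-01 -1.12059785e-03]
 [ 2.75677499e-04 -1.26349705e-03 -9.99999164e-01]] 0.08549578369840981 [-0.38985053 -0.11961301  0.48408825]
top [[-0.017, 0.991, -0.136, 0.392], [-0.999, -0.021, -0.028, 0.015], [-0.03, 0.135, 0.99, 0.908], [0.0, 0.0, 0.0, 1.0]] -0.041833804713343734 [418.81177705   0.         323.5742841 ]
side [[0.873, 0.348, -0.342, 0.221], [-0.487, 0.633, -0.601, -0.525], [0.007, 0.692, 0.722, 0.708], [0.0, 0.0, 0.0, 1.0]] -0.0575975364811597 [416.48885389   0.         319.31656075]
```

View pics/top0.png

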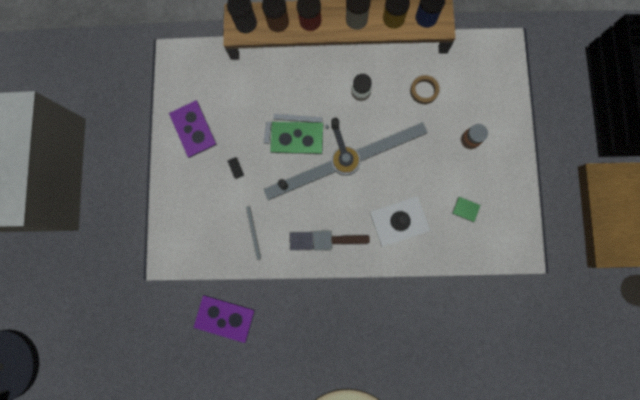

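View pics/side0.png

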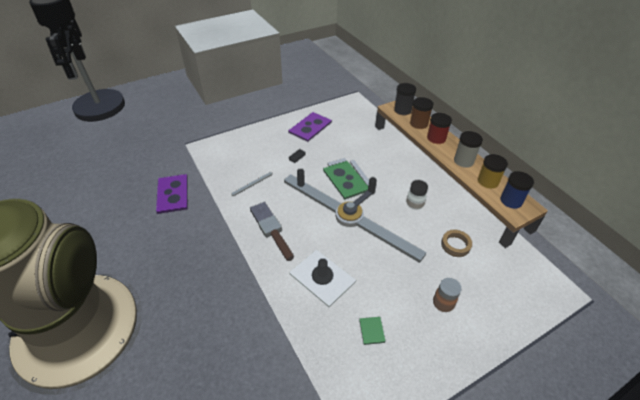

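The top view shows the hub at (346,160), post (283,185), lever knob (336,122), pattern (297,137), blade ends (266,194) and (426,127), and the strip with its knob at (400,221). The purple panes are decoys. The side view shows the same things: post (301,176), lever knob (372,184), hub (349,211), strip knob (322,270).

Run:
```python
from h import *
t,mt=load('top0'); s,ms=load('side0')
def P(n,a,b):
    p,e=two(mt,a,ms,b); print(n,np.round(p,4),'gap',round(e,4))
P('post',(283,184),(301,171)); P('lock',(336,122),(372.5,182)); P('sknob',(400.5,220),(322,264))
P('hub',(346,158),(349.5,207)); 
for n,(a,z) in dict(endL=((266,194),.015),endR=((426,127),.015),sp=((346,159),.02)).items(): print(n,on(mt,a,z)[0].round(4))
hsv=cv2.cvtColor(t,cv2.COLOR_RGB2HSV)
g=cv2.inRange(hsv,(40,60,60),(80,255,255)); g=cv2.morphologyEx(g,cv2.MORPH_CLOSE,np.ones((9,9)))
for c in cv2.findContours(g,0,2)[0]:
    if cv2.contourArea(c)>300:
        b=cv2.boxPoints(cv2.minAreaRect(c)); w=on(mt,b,.010); print('green',w.round(4)[:,:2].tolist(),w.mean(0).round(4))
g=cv2.inRange(t[150:290,360:440],(170,)*3,(255,)*3); print('blank corners',on(mt,[(371,210),(418,199),(429,233),(381,245)],.008).round(4)[:,:2].tolist())
o=env.observe(); T=np.array(eyes.camera_model('wrist')['world_from_camera']); print((T[:3,3]-o['tcp_pos'])@o['tcp_rot'], (np.array(o['tcp_rot']).T@T[:3,:3]).round(3).tolist())
```

```text
post [0.5354 0.1211 0.0584] gap 0.0045
lock [0.6626 0.0098 0.0586] gap 0.0004
sknob [ 0.4568 -0.1196  0.0414] gap 0.0027
hub [ 0.5909 -0.01    0.0314] gap 0.0007
endL [0.5194 0.1643 0.015 ]
endR [ 0.6605 -0.1877  0.015 ]
sp [ 0.5915 -0.0104  0.02  ]
green [[0.4703, -0.2355], [0.5056, -0.2508], [0.4872, -0.2956], [0.4522, -0.2801]] [ 0.4788 -0.2655  0.01  ]
green [[0.6822, 0.1544], [0.6791, 0.0405], [0.6107, 0.0416], [0.6135, 0.1543]] [0.6464 0.0977 0.01  ]
blank corners [[0.4808, -0.0618], [0.5026, -0.1638], [0.429, -0.1839], [0.4055, -0.0807]]
[ 0.07128855 -0.00076548 -0.14289386] [[0.0, 0.961, 0.277], [1.0, -0.0, -0.001], [-0.001, 0.277, -0.961]]
```

step_arm(
  increments=[
    [5,-5,-2.5,0,7],
    [5,-10,-5,0,14],
    [5,-15,-7.7,0,21],
    [5,-20,-10.3,0,28],
    [5,-24,-12.3,0,35],
    [5,-28,-14.4,0,42],
    [5,-32,-16.5,0,50],
    [5,-36,-18.5,0,50.6],
  ],
  newtons=20,
)

```text
time: 0.9
tcp_pos: [0.4437, 0.2165, 0.2312]
tcp_rot: [[-0.367, 0.93, -0.0], [0.93, 0.367, 0.0], [0.0, -0.0, -1.0]]
contact_force: [0.8, 1.3, -0.2]
opening: 0.0501
grip_force: 0.0
```

step_arm(
  increments=[
    [3,-3,1.3,0,0],
    [3,-6,2.6,0,0],
    [3,-9,4,0,0],
    [3,-12,5.3,0,0],
    [3,-12,5.3,0,0],
    [3,-12,5.3,0,0],
    [3,-12,5.3,0,0],
    [3,-12,5.3,0,0],
  ],
)

```text
time: 1.7
tcp_pos: [0.5359, 0.1273, 0.2314]
tcp_rot: [[-0.372, 0.928, -0.0], [0.928, 0.372, 0.0], [0.0, 0.0, -1.0]]
contact_force: [-0.5, 0.7, -0.8]
opening: 0.0297
grip_force: 0.0
```

Run:
```python
from h import *
o=env.observe(); im,m=cap('wrist','w1'); print(o['tcp_pos'],o['contact_force'])
```

```text
[0.53586986 0.127261   0.23143873] [-0.48510234  0.69011154 -0.84511197]
```

View pics/w1.png

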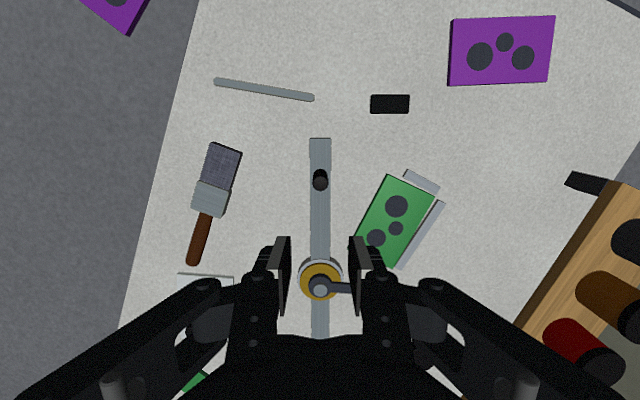

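The wrist view shows the post's top at (320,176), the blade upright in the picture (edges at columns 309 and 331, end at row 138), the spindle at (320,287) and the pattern's near edge running from (387,175) to (355,235). The stop bars lie behind and to the right of it.

Run:
```python
from h import *
im,m=load('w1'); t,mt=load('top0'); s,ms=load('side0')
print('post',on(m,(320,174.5),.06)[0].round(4), two(m,(320,174.5),mt,(283,183))); print('spindle',on(m,(320,287),.03)[0].round(4))
print('post base', on(m,(320,187),.015)[0].round(4))
print('blade end/edges',on(m,[(309.5,138),(330.5,138),(309.5,240),(330.5,240)],.015).round(4)[:,:2].tolist())
hsv=cv2.cvtColor(im,cv2.COLOR_RGB2HSV); g=cv2.inRange(hsv,(40,60,60),(85,255,255)); g[:160]=0; g[270:]=0
ys,xs=[],[]
for r in range(190,232):
    c=np.where(g[r,330:])[0]
    if len(c): xs.append(c[0]+330-.5); ys.append(r)
w=on(m,np.c_[xs,ys],.010); l=cv2.fitLine(w[:,:2].astype(np.float32),cv2.DIST_HUBER,0,.01,.01).ravel(); d=l[:2]*np.sign(l[1]); print('near edge at top, dir deg from y', np.degrees(np.arctan2(-d[0],d[1])), w[0],w[-1])
```

```text
post [0.5332 0.1334 0.06  ] (array([0.53826078, 0.12644001, 0.02672134]), np.float64(0.005089454166709076))
spindle [ 0.5921 -0.013   0.03  ]
post base [0.5426 0.1103 0.015 ]
blade end/edges [[0.5086, 0.1615], [0.5318, 0.1708], [0.5566, 0.0385], [0.5823, 0.0488]]
near edge at top, dir deg from y -2.9612534 [0.61360233 0.13317848 0.01      ] [0.61028413 0.07152201 0.01      ]
```

step_arm(
  increments=[
    [3.2,-0.4,0,4,0],
    [3.2,-0.4,0,8,0],
    [3.2,-0.4,0,12,0],
    [3.2,-0.4,0,15,0],
    [3.2,-0.4,0,17,0],
    [3.2,-0.4,0,19,0],
    [3.2,-0.4,0,20.3,0],
    [3.2,-0.4,0,20.3,0],
  ],
)

```text
time: 2.55
tcp_pos: [0.5369, 0.1231, 0.0271]
tcp_rot: [[-0.371, 0.929, -0.003], [0.929, 0.371, -0.0], [0.001, -0.003, -1.0]]
contact_force: [0.1, -0.1, 0.4]
opening: 0.0315
grip_force: 0.0
```

Run:
```python
from h import *
o=env.observe(); im,m=cap('wrist','w2'); print(o['tcp_pos'],o['contact_force'],o['ft_torque'])
```

```text
[0.53694458 0.12306524 0.02706569] [ 0.05188705 -0.08269644  0.40522354] [ 0.00728423  0.03854199 -0.0111032 ]
```

View pics/w2.png

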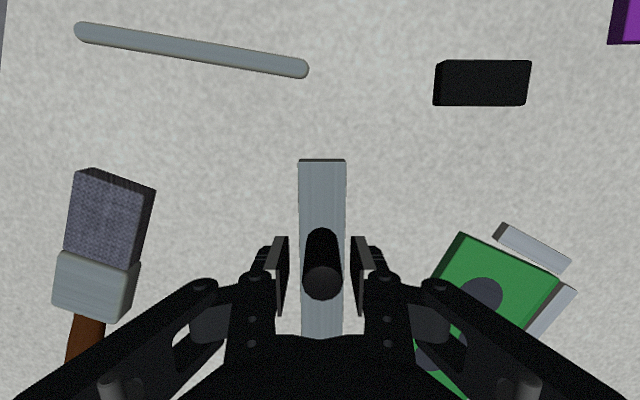

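The post stands centred between the pads at about (322,265). I'll swing it through 22° with the fingers as a loose fork, which stops short of the pattern.

step_arm(
  increments=[
    [2.3,-0.04,1.01,0,4],
    [2.3,-0.14,2.02,0,8],
    [2.3,-0.32,3.02,0,12],
    [2.3,-0.5,3.76,0,15],
    [2.3,-0.71,4.49,0,18],
    [2.3,-0.88,4.97,0,20],
    [2.3,-1.0,5.3,0,21.4],
    [2.3,-1.06,5.44,0,22],
  ],
)

```text
time: 3.4
tcp_pos: [0.5929, 0.1332, 0.0292]
tcp_rot: [[0.005, 1.0, 0.001], [1.0, -0.005, 0.0], [0.0, 0.001, -1.0]]
contact_force: [-0.5, 0.4, 0.3]
opening: 0.0231
grip_force: 0.4
```

```bash
cat > tan.py <<'E'
from h import *
S=np.array([.5915,-.0115])
o=env.observe(); R=np.array(o['tcp_rot']); p=o['tcp_pos'][:2]-S; r=np.linalg.norm(p); u=p/r
f=np.array(o['contact_force']); tn=np.array([u[1],-u[0]])
print('t',o['time'],'F',f.round(2),'Ftan(cw)',round(f[:2]@tn,2),'Frad',round(f[:2]@u,2),'r',r,'toolang',np.degrees(np.arctan2(-R[0,0],R[1,0])).round(2),'tcp ang',np.degrees(np.arctan2(-u[0],u[1])).round(2),'z',o['tcp_pos'][2].round(4),'open',round(o['opening'],4),'grip',o['grip_force'])
E
python3 tan.py
```

```text
t 3.4 F [-0.52  0.4   0.28] Ftan(cw) -0.52 Frad 0.4 r 0.14470226382902074 toolang -0.27 tcp ang -0.54 z 0.0292 open 0.0231 grip 0.4080737940967083
```

step_arm(
  increments=[
    [2.3,0,0.15,0,0.6],
    [2.3,0,0.3,0,1.2],
    [2.3,0,0.45,0,1.8],
    [2.3,-0.02,0.6,0,2.4],
    [2.3,-0.02,0.7,0,2.8],
    [2.3,-0.03,0.8,0,3.2],
    [2.3,-0.03,0.8,0,3.2],
    [2.3,-0.03,0.8,0,3.2],
  ],
)

```text
time: 4.2
tcp_pos: [0.6004, 0.1327, 0.0283]
tcp_rot: [[0.06, 0.998, 0.0], [0.998, -0.06, -0.0], [-0.0, 0.0, -1.0]]
contact_force: [0.6, 0.2, -0.7]
opening: 0.0233
grip_force: 0.0
```

```bash
python3 tan.py
python3 - <<'E'
from h import *
cap('wrist','w3'); cap('top','t3')
E
```

```text
t 4.2 F [ 0.64  0.21 -0.66] Ftan(cw) 0.63 Frad 0.25 r 0.1445116232252168 toolang -3.43 tcp ang -3.54 z 0.0283 open 0.0233 grip 0.0
```

View pics/w3.png

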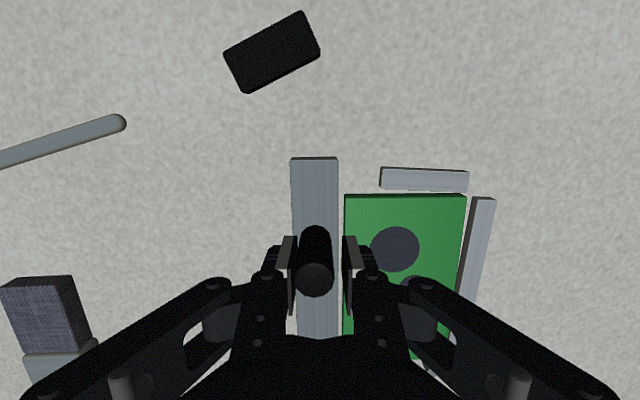

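Blade far edge at column 338 and pattern near edge at 344, so the gap is about 3 mm. The post sits between the pads, and the stop bar is at column 473–495.

step_arm(
  increments=[
    [2.3,0,0.08,0,0.3],
    [2.3,0,0.16,0,0.6],
    [2.3,0,0.24,0,0.9],
    [2.3,0,0.32,0,1.2],
    [2.3,-0.01,0.4,0,1.6],
    [2.3,-0.01,0.4,0,1.6],
    [2.3,-0.01,0.4,0,1.6],
    [2.3,-0.01,0.4,0,1.6],
  ],
)

```text
time: 5.1
tcp_pos: [0.6043, 0.1325, 0.0283]
tcp_rot: [[0.088, 0.996, -0.0], [0.996, -0.088, 0.0], [0.0, -0.0, -1.0]]
contact_force: [-1.1, -0.8, 0.7]
opening: 0.0229
grip_force: 0.6
```

```bash
python3 tan.py
```

```text
t 5.1 F [-1.08 -0.82  0.68] Ftan(cw) -1.0 Frad -0.92 r 0.1445230480293445 toolang -5.03 tcp ang -5.08 z 0.0283 open 0.0229 grip 0.5731955543160439
```

step_arm(
  increments=[
    [2.3,0,0.05,0,0.2],
    [2.3,0,0.1,0,0.4],
    [2.3,0,0.15,0,0.6],
    [2.3,0,0.2,0,0.8],
    [2.3,0,0.25,0,1.0],
    [2.3,0,0.25,0,1.0],
    [2.3,0,0.25,0,1.0],
    [2.3,0,0.25,0,1.0],
  ],
)

```text
time: 5.9
tcp_pos: [0.6069, 0.1322, 0.0283]
tcp_rot: [[0.105, 0.994, 0.0], [0.994, -0.105, 0.0], [0.0, 0.0, -1.0]]
contact_force: [-0.7, -0.0, -1.4]
opening: 0.0233
grip_force: 0.7
```

```bash
python3 tan.py
```

```text
t 5.9 F [-0.68 -0.04 -1.37] Ftan(cw) -0.68 Frad -0.11 r 0.14453658390058358 toolang -6.04 tcp ang -6.11 z 0.0283 open 0.0233 grip 0.725281834602356
```

step_arm(
  increments=[
    [2.3,0,0.05,0,0.2],
    [2.3,0,0.1,0,0.4],
    [2.3,0,0.15,0,0.6],
    [2.3,0,0.2,0,0.8],
    [2.3,0,0.2,0,0.8],
    [2.3,0,0.2,0,0.8],
    [2.3,0,0.2,0,0.8],
    [2.3,0,0.2,0,0.8],
  ],
)

```text
time: 6.7
tcp_pos: [0.6089, 0.132, 0.0283]
tcp_rot: [[0.119, 0.993, 0.0], [0.993, -0.119, -0.0], [0.0, 0.0, -1.0]]
contact_force: [-1.8, 0.5, -0.2]
opening: 0.0229
grip_force: 0.7
```

```bash
python3 tan.py
python3 - <<'E'
from h import *
cap('wrist','w4')
E
```

```text
t 6.7 F [-1.76  0.49 -0.19] Ftan(cw) -1.81 Frad 0.27 r 0.14453804277446347 toolang -6.84 tcp ang -6.91 z 0.0283 open 0.0229 grip 0.7240255549550056
```

View pics/w4.png

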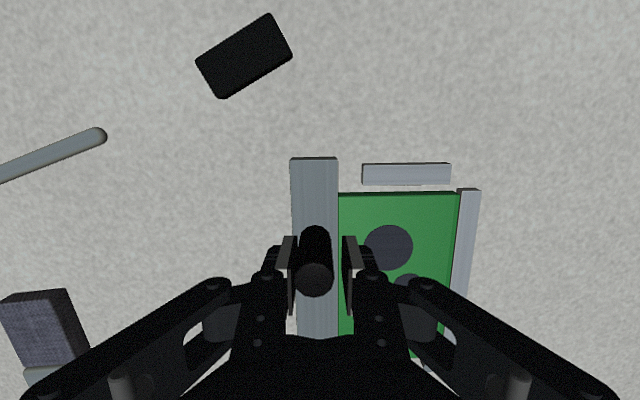

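The blade is now on the pattern's edge (column 338), and the pattern's far side nearly meets the stop bar (about 460). From here I'll use small steps.

step_arm(
  increments=[
    [2.3,0,0.02,0,0.1],
    [2.3,0,0.04,0,0.2],
    [2.3,0,0.06,0,0.2],
    [2.3,0,0.08,0,0.3],
    [2.3,0,0.1,0,0.4],
    [2.3,0,0.1,0,0.4],
    [2.3,0,0.1,0,0.4],
    [2.3,0,0.1,0,0.4],
  ],
)

```text
time: 7.55
tcp_pos: [0.6098, 0.1319, 0.0283]
tcp_rot: [[0.126, 0.992, 0.0], [0.992, -0.126, -0.0], [-0.0, 0.0, -1.0]]
contact_force: [-2.3, 0.0, 1.3]
opening: 0.0232
grip_force: 1.1
```

```bash
python3 tan.py
```

```text
t 7.55 F [-2.32  0.01  1.26] Ftan(cw) -2.3 Frad -0.29 r 0.144542677617874 toolang -7.23 tcp ang -7.29 z 0.0283 open 0.0232 grip 1.078568547964096
```

step_arm(
  increments=[
    [2.3,0,0.02,0,0.1],
    [2.3,0,0.04,0,0.2],
    [2.3,0,0.06,0,0.2],
    [2.3,0,0.08,0,0.3],
    [2.3,0,0.1,0,0.4],
    [2.3,0,0.1,0,0.4],
    [2.3,0,0.1,0,0.4],
    [2.3,0,0.1,0,0.4],
  ],
)

```text
time: 8.35
tcp_pos: [0.6101, 0.1318, 0.0282]
tcp_rot: [[0.133, 0.991, -0.002], [0.991, -0.133, -0.0], [-0.0, -0.002, -1.0]]
contact_force: [-6.4, -0.2, 3.4]
opening: 0.0229
grip_force: 3.3
```

```bash
python3 tan.py
```

```text
t 8.35 F [-6.36 -0.23  3.37] Ftan(cw) -6.28 Frad -1.05 r 0.14451414136841606 toolang -7.63 tcp ang -7.41 z 0.0282 open 0.0229 grip 3.251066878437996
```

step_arm(
  increments=[
    [2.3,0,0.01,0,0],
    [2.3,0,0.02,0,0],
    [2.3,0,0.02,0,0],
    [2.3,0,0.02,0,0],
    [2.3,0,0.02,0,0],
    [2.3,0,0.02,0,0],
    [2.3,0,0.02,0,0],
    [2.3,0,0.02,0,0],
  ],
)

```text
time: 9.15
tcp_pos: [0.6102, 0.1318, 0.0282]
tcp_rot: [[0.133, 0.991, -0.002], [0.991, -0.133, -0.0], [-0.0, -0.002, -1.0]]
contact_force: [-7.5, -0.6, 3.2]
opening: 0.023
grip_force: 3.8
```

```bash
python3 tan.py
cat > ang.py <<'E'
from h import *
import sys
def edge(m,im,rows,rng,dirn,z,name):
    g=cv2.GaussianBlur(im,(3,3),0).astype(float); gr=g[:,:,0]; P=[]
    G=np.gradient(g,axis=1)
    for r in rows:
        s=(G[r,rng[0]:rng[1]]*np.array(dirn)).sum(1); k=s.argmax(); P.append((rng[0]+k,r))
    w=on(m,P,z); l=cv2.fitLine(w[:,:2].astype(np.float32),cv2.DIST_HUBER,0,.001,.001).ravel(); d=l[:2]*np.sign(l[1])
    print(name,np.degrees(np.arctan2(-d[0],d[1])).round(2),l[2:].round(4),[P[0],P[-1]])
    return l
E
python3 - <<'E'
from ang import *
im,m=cap('wrist','w5')
edge(m,im,range(165,230),(275,310),(-1,-1,-1),.015,'blade near')
edge(m,im,range(200,235),(325,350),(-1,0,-1),.010,'pattern near')
edge(m,im,range(200,270),(440,475),(1,0,1),.010,'pattern far')
edge(m,im,range(200,270),(465,495),(1,1,1),.01,'bar far')
E
```

```text
t 9.15 F [-7.45 -0.58  3.2 ] Ftan(cw) -7.31 Frad -1.54 r 0.14451451746399013 toolang -7.62 tcp ang -7.43 z 0.0282 open 0.023 grip 3.756582587957382
blade near -6.07 [0.5961 0.1569] [(np.int64(288), 165), (np.int64(304), 229)]
pattern near -6.64 [0.6209 0.1424] [(np.int64(337), 200), (np.int64(337), 234)]
pattern far -6.4 [0.6886 0.1224] [(np.int64(459), 200), (np.int64(451), 269)]
bar far -5.85 [0.6994 0.1194] [(np.int64(478), 200), (np.int64(469), 269)]
```

View pics/w5.png

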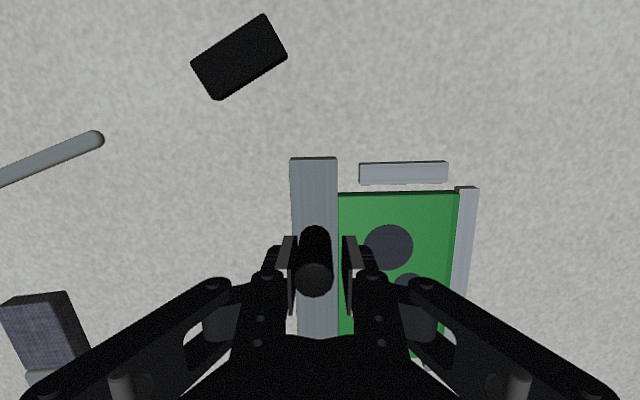

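The blade, the pattern's edges and the bar agree at about -6.2°, flush and backed, with roughly 9 N on the pattern. Now I'll back the fork off and lift.

step_arm(
  increments=[
    [2.4,0,-0.15,0,0],
    [2.8,0,-0.34,0,0],
    [3.2,0,-0.34,0,0],
    [3.2,0,-0.34,-2,0],
    [3.2,0,-0.34,-6,0],
    [3.2,0,-0.34,-10,0],
    [3.2,0,-0.34,-14,0],
    [3.2,0,-0.34,-16,0],
  ],
)

```text
time: 10.0
tcp_pos: [0.6088, 0.1323, 0.1924]
tcp_rot: [[0.133, 0.991, 0.006], [0.991, -0.133, 0.0], [0.001, 0.006, -1.0]]
contact_force: [-0.2, -0.1, 0.4]
opening: 0.0315
grip_force: 0.0
```

Run:
```python
from h import *
o=env.observe(); print(np.round(o['q'],1),o['tcp_pos'],o['tcp_rot'][0],o['contact_force'])
im,m=cap('top','t6'); im,m=cap('wrist','w6'); cap('side','s6')
```

```text
[ 1.5 31.8 71.   0.  76.8  9.1] [0.60876484 0.13225945 0.19241455] [0.13285043 0.99111772 0.00603562] [-0.1952956  -0.07022638  0.43510615]
```

View pics/w6.png

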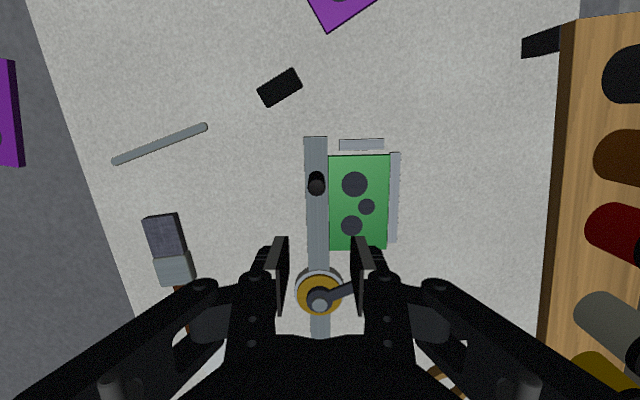

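step_arm(
  increments=[
    [4,-3,1.5,0,-8.5],
    [4,-6,3.5,0,-17],
    [4,-9,5.5,0,-25.5],
    [4,-11.4,7,0,-34],
    [4,-11.4,7,0,-42.5],
    [4,-11.4,7,0,-51],
    [4,-11.4,7,0,-59.5],
    [4,-11.4,7,0,-68],
  ],
)

```text
time: 10.95
tcp_pos: [0.6614, 0.0098, 0.1862]
tcp_rot: [[-0.872, 0.489, -0.003], [0.489, 0.872, 0.0], [0.003, -0.001, -1.0]]
contact_force: [-0.7, 0.3, -0.5]
opening: 0.0401
grip_force: 0.0
```

step_arm(
  increments=[
    [4,0,0,0,-8.5],
    [4,0,0,0,-17],
    [4,0,0,0,-25.5],
    [4,0,0,0,-34],
    [4,0,0,0,-42.5],
    [4,0,0,0,-45.2],
    [4,0,0,0,-45.2],
    [4,0,0,0,-45.2],
  ],
)

```text
time: 11.75
tcp_pos: [0.6616, 0.0099, 0.1871]
tcp_rot: [[-0.964, -0.267, -0.002], [-0.267, 0.964, 0.0], [0.002, 0.001, -1.0]]
contact_force: [0.1, -0.3, 0.4]
opening: 0.0396
grip_force: 0.0
```

Run:
```python
from h import *
o=env.observe(); print(np.round(o['q'],1),o['tcp_pos'],o['tcp_rot'][:2],o['contact_force'])
im,m=cap('wrist','w7')
print('expected knob top/base px',proj(m,[[.6626,.0098,.069],[.6626,.0098,.035]]).round(1).tolist())
```

```text
[  -9.3   37.5   62.5    0.    80.1 -114.7] [0.66159119 0.00990121 0.1870743 ] [[-9.63765409e-01 -2.66745866e-01 -1.69710964e-03]
 [-2.66746750e-01  9.63766607e-01  3.13422705e-04]] [ 0.13633367 -0.31322621  0.40195018]
expected knob top/base px [[318.6, 195.5], [318.6, 186.6]]
```

View pics/w7.png

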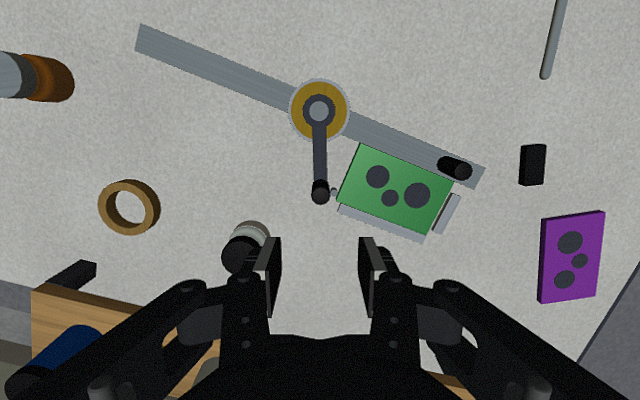

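The lock knob's top is at (320,194), 2 px from the prediction. The paint jar's dark lid at (240,255) is near the left finger, so I'll check that clearance.

Run:
```python
from h import *
im,m=load('w7'); t,mt=load('top0')
S0=on(m,(319,111),.04)[0]; k=on(m,(320.5,194),.069)[0]; j=on(m,(238,256),.06)[0]
print('S',S0,'knob',k,'r',np.linalg.norm(k-S0)); print('jar',j,on(mt,(361.5,79),.06), 'dist from S',np.linalg.norm((j-S0)[:2]))
print('knob tri',two(m,(320.5,194),mt,(336,122)), 'lever deg',np.degrees(np.arctan2(*(k-S0)[1::-1])))
o=env.observe();R=np.array(o['tcp_rot']);print('to knob cm',100*((k-o['tcp_pos'])@R)[:2],'jar in tool',100*((j-o['tcp_pos'])@R)[:2])
```

```text
S [ 0.59071638 -0.00969237  0.04      ] knob [0.66077375 0.01110815 0.069     ] r 0.07862376097273283
jar [ 0.74758999 -0.0509096   0.06      ] [[ 0.75581293 -0.04651445  0.06      ]] dist from S 0.1621980013204468
knob tri (array([0.65903957, 0.0103048 , 0.07270926]), np.float64(0.0017903866373543684)) lever deg 16.53651411712502
to knob cm [0.04043783 0.13266632] jar in tool [-6.67132259 -8.16230371]
```

step_arm(
  increments=[
    [4,0,0.1,4,0],
    [4,0,0.1,8,0],
    [4,0,0.1,10,0],
    [4,0,0.1,12,0],
    [4,0,0.1,13.5,0],
    [3.4,0,0.1,14.4,0],
    [2.7,0,0.1,14.4,0],
    [2.4,0,0.1,14.4,0],
  ],
)

```text
time: 12.6
tcp_pos: [0.662, 0.0108, 0.0451]
tcp_rot: [[-0.963, -0.268, 0.001], [-0.268, 0.963, -0.0], [-0.001, -0.001, -1.0]]
contact_force: [-1.0, 0.6, -0.4]
opening: 0.024
grip_force: 0.0
```

Run:
```python
from h import *
S=np.array([.591,-.0105]); o=env.observe(); R=np.array(o['tcp_rot']); print(o['tcp_pos'],o['opening'],o['grip_force'],o['contact_force'])
p=o['tcp_pos'][:2]-S; print('r',np.linalg.norm(p),'ang',np.degrees(np.arctan2(p[1],p[0])),'tool x ang',np.degrees(np.arctan2(-R[1,0],-R[0,0])))
for th in (8,16,24,32,40,48,56,64,72):
    a=np.radians(th); c=np.array([[np.cos(a),np.sin(a)],[-np.sin(a),np.cos(a)]]); d=c@p-p; print(th,(100*(R[:2,:2].T@d)).round(2))
```

```text
[0.66202841 0.01078649 0.0450965 ] 0.024012947695235147 0.0 [-0.99863389  0.57620737 -0.37332523]
r 0.07414951341573607 ang 16.682935510669306 tool x ang 15.554328804630591
8 [ 0.05 -1.03]
16 [ 0.25 -2.05]
24 [ 0.58 -3.03]
32 [ 1.05 -3.95]
40 [ 1.64 -4.8 ]
48 [ 2.34 -5.56]
56 [ 3.15 -6.21]
64 [ 4.03 -6.75]
72 [ 4.98 -7.15]
```

step_arm(
  increments=[
    [2.4,0.02,-0.65,0,5],
    [2.4,0.1,-1.3,0,10],
    [2.4,0.22,-1.92,0,15],
    [2.4,0.41,-2.54,0,20],
    [2.4,0.63,-3.15,0,25],
    [2.4,0.92,-3.73,0,30],
    [2.4,1.26,-4.28,0,35],
    [2.4,1.64,-4.8,0,40],
  ],
)

```text
time: 13.4
tcp_pos: [0.6592, -0.0391, 0.0454]
tcp_rot: [[-0.909, 0.417, 0.002], [0.417, 0.909, 0.001], [-0.001, 0.002, -1.0]]
contact_force: [-0.2, 4.6, -0.6]
opening: 0.0239
grip_force: 2.1
```

```bash
cat > lev.py <<'E'
from h import *
S=np.array([.591,-.0105]); o=env.observe(); R=np.array(o['tcp_rot']); p=o['tcp_pos'][:2]-S; r=np.linalg.norm(p);u=p/r; f=np.array(o['contact_force'])
print('t',o['time'],'r',r.round(4),'ang',np.degrees(np.arctan2(p[1],p[0])).round(2),'tool',np.degrees(np.arctan2(-R[1,0],-R[0,0])).round(2),'Fccw',round(f[:2]@[-u[1],u[0]],2),'Frad',round(f[:2]@u,2),'open',o['opening'],'z',o['tcp_pos'][2])
for th in (5,10,15,20,25,30,33,36):
    a=np.radians(th); c=np.array([[np.cos(a),np.sin(a)],[-np.sin(a),np.cos(a)]]); d=c@p-p; print(th,(100*(R[:2,:2].T@d)).round(2))
E
python3 lev.py
```

```text
t 13.4 r 0.074 ang -22.79 tool -24.63 Fccw 4.14 Frad -1.98 open 0.023901498626559457 z 0.045434366642987827
5 [ 0.01 -0.65]
10 [ 0.07 -1.29]
15 [ 0.19 -1.92]
20 [ 0.36 -2.54]
25 [ 0.59 -3.15]
30 [ 0.87 -3.73]
33 [ 1.06 -4.06]
36 [ 1.27 -4.39]
```

step_arm(
  increments=[
    [2.4,0.01,-0.65,0,5],
    [2.4,0.07,-1.29,0,10],
    [2.4,0.19,-1.92,0,15],
    [2.4,0.36,-2.54,0,20],
    [2.4,0.48,-2.85,0,23],
    [2.4,0.59,-3.15,0,25],
    [2.4,0.73,-3.44,0,28],
    [2.4,0.87,-3.73,0,30],
  ],
)

```text
time: 14.2
tcp_pos: [0.64, -0.064, 0.0457]
tcp_rot: [[-0.58, 0.814, 0.014], [0.814, 0.58, 0.009], [-0.001, 0.016, -1.0]]
contact_force: [37.7, 40.1, -16.0]
opening: 0.0236
grip_force: 26.4
```

```bash
python3 lev.py
```

```text
t 14.2 r 0.0726 ang -47.49 tool -54.54 Fccw 54.87 Frad -4.09 open 0.023556854214912753 z 0.045707206086143315
5 [-0.05 -0.63]
10 [-0.05 -1.26]
15 [ 0.02 -1.89]
20 [ 0.13 -2.52]
25 [ 0.3  -3.13]
30 [ 0.52 -3.72]
33 [ 0.68 -4.07]
36 [ 0.85 -4.4 ]
```

step_arm(
  increments=[
    [2.4,0,0.3,0,-2],
    [2.4,0,0.6,0,-4],
    [2.4,0,0.9,0,-6],
    [2.6,0,1.2,0,-7],
    [2.8,0,1.2,0,-7],
    [2.8,0,1.2,0,-7],
    [2.8,0,1.2,0,-7],
    [2.8,0,1.2,0,-7],
  ],
)

```text
time: 15.0
tcp_pos: [0.645, -0.0633, 0.0444]
tcp_rot: [[-0.676, 0.737, 0.0], [0.737, 0.676, -0.0], [-0.0, 0.0, -1.0]]
contact_force: [0.1, -0.5, 0.4]
opening: 0.0285
grip_force: 0.0
```

```bash
python3 lev.py|head -1
python3 - <<'E'
from h import *
im,m=cap('wrist','w8'); cap('top','t8'); cap('side','s8')
E
```

```text
t 15.0 r 0.0756 ang -44.36 tool -47.47 Fccw -0.32 Frad 0.42 open 0.028485337484606358 z 0.04438315527182368
```

View pics/w8.png

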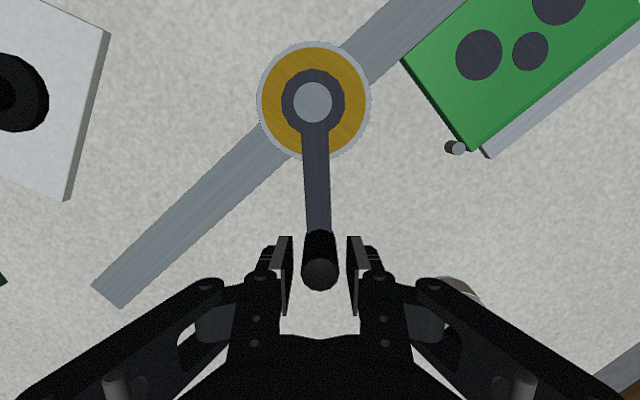

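The lever is centred in the fork with nothing in its way, spindle at (313,103) and knob at (319,274), so it is at its stop. The blade still lies against the pattern. The strip is at upper left, with an edge running from (110,33) to (65,200).

Run:
```python
from h import *
im,m=load('w8'); hsv=cv2.cvtColor(im,cv2.COLOR_RGB2HSV)
A=lambda v: np.degrees(np.arctan2(v[1],v[0])).round(2)
S=on(m,(313,102.5),.04)[0]; k=on(m,(320,274),.069)[0]; print('S',S.round(4),'k',k.round(4),'lever ang',A(k-S))
def line(P,z,n):
    w=on(m,P,z)[:,:2].astype(np.float32); l=cv2.fitLine(w,cv2.DIST_HUBER,0,.001,.001).ravel(); d=l[:2]*np.sign(l[1]); print(n,'deg from y',np.degrees(np.arctan2(-d[0],d[1])).round(2),l[2:].round(4))
# blade bare half: grey mask by distinct blueish low value
blur=cv2.GaussianBlur(im,(5,5),0).astype(int); v=blur.sum(2)//3
print('v samples floor',v[60,200],'blade',blur[220,190],blur[300,112],'bladeR',blur[40,400],'strip',blur[100,60],'bg',blur[250,60])
up,lo=[],[]
for c in range(130,255):
    col=v[110:320,c]; g=np.gradient(col.astype(float)); 
    up.append((c,110+g.argmin())); lo.append((c,110+g.argmax()))
print(up[::30],lo[::30]); line(up,.015,'blade up(near)'); line(lo,.015,'blade lo(far)')
g=cv2.inRange(hsv,(40,60,60),(85,255,255)); e=[]
for r in range(4,55):
    c=np.where(g[r,395:520])[0]; e.append((395+c[0]-.5,r))
print(e[::20]); line(e,.010,'pattern near')
s=[]
for r in range(45,190):
    g1=np.gradient(blur[r,55:125].sum(1).astype(float)); s.append((55+g1.argmin(),r))
print(s[::30])
```

```text
S [ 0.5909 -0.0102  0.04  ] k [ 0.6436 -0.0628  0.069 ] lever ang -44.92
v samples floor 179 blade [114 123 128] [111 121 125] bladeR [111 121 124] strip [181 186 187] bg [177 178 175]
[(130, np.int64(245)), (160, np.int64(303)), (190, np.int64(284)), (220, np.int64(278)), (250, np.int64(272))] [(130, np.int64(301)), (160, np.int64(274)), (190, np.int64(247)), (220, np.int64(219)), (250, np.int64(193))]
blade up(near) deg from y -24.16 [ 0.6092 -0.1567]
blade lo(far) deg from y -6.27 [ 0.591  -0.1272]
[(np.float64(461.5), 4), (np.float64(439.5), 24), (np.float64(416.5), 44)]
pattern near deg from y -6.35 [0.612  0.0622]
[(np.int64(99), 45), (np.int64(92), 75), (np.int64(84), 105), (np.int64(77), 135), (np.int64(70), 165)]
```

Blade -6.27° and pattern -6.35° are still parallel, and the lever is at its stop. Next I'll lift and go above the strip.

step_arm(
  increments=[
    [3,0,0,-1,0],
    [3.4,0,0,-5,0],
    [4,0,0,-10,0],
    [4.5,2,-4,-13,8],
    [5,4,-8,-13,16],
    [5,6,-12,-13,24],
    [5,7.5,-15.5,-13,30],
    [5,8.5,-17.7,-13,30.4],
  ],
)

```text
time: 15.95
tcp_pos: [0.4552, -0.1207, 0.1752]
tcp_rot: [[-0.207, 0.978, 0.001], [0.978, 0.207, -0.001], [-0.001, 0.001, -1.0]]
contact_force: [0.4, 0.0, 0.2]
opening: 0.0497
grip_force: 0.0
```

Run:
```python
from h import *
o=env.observe(); R=np.array(o['tcp_rot']); print(np.round(o['q'],1),o['tcp_pos'],R[:2,:2],o['contact_force'])
im,m=cap('wrist','w9'); t,mt=cap('top','t9')
e=proj(m,[[.4568,-.1196,.056]])[0]; print('expect px',e)
v=cv2.GaussianBlur(im,(5,5),0).max(2); x,y=e.astype(int); x0,y0=x-70,max(y-70,0)
dk=cv2.inRange(v,0,55)
n,l,st,c=cv2.connectedComponentsWithStats(dk)
for i in range(1,n):
    if st[i,4]>100: print(st[i].tolist(),c[i].round(1))
```

```text
[-29.1  14.3  99.5  -0.   66.1 -41.1] [ 0.45522205 -0.12069504  0.17523341] [[-0.20697083  0.97834684]
 [ 0.97834679  0.20697131]] [0.43016381 0.0051887  0.19430059]
expect px [322.26254477 191.97473538]
[478, 0, 30, 68, 114] [492.9  32.5]
[469, 87, 16, 32, 140] [473.6 103.2]
[487, 120, 68, 67, 887] [527.2 168.9]
[614, 162, 26, 41, 812] [628.7 182.4]
[302, 166, 39, 39, 1192] [320.8 184.5]
[11, 239, 618, 161, 46934] [319.1 347.2]
[586, 322, 49, 41, 953] [610.3 340.8]
```

Run:
```python
from h import *
im,m=load('w9'); print('disc ctr',on(m,(320.8,184.5),.016)[0].round(4),'knob top',on(m,(321,192),.056)[0].round(4))
g=cv2.cvtColor(im,cv2.COLOR_RGB2GRAY); L=cv2.createLineSegmentDetector().detect(g)[0][:,0]
for a in L:
    if np.hypot(a[2]-a[0],a[3]-a[1])>22 and min(a[0],a[2])>250 and max(a[0],a[2])<400 and max(a[1],a[3])<265:
        w=on(m,a.reshape(2,2),.008)[:,:2]; d=w[1]-w[0]; print(a.round(0).tolist(),w.round(4).tolist(),'ang from y',np.degrees(np.arctan2(-d[0]*np.sign(d[1]),abs(d[1]))).round(1))
```

```text
disc ctr [ 0.4562 -0.1223  0.016 ] knob top [ 0.4557 -0.1199  0.056 ]
[289.0, 108.0, 303.0, 27.0] [[0.4086, -0.0539], [0.409, 0.0215]] ang from y -0.3
[323.0, 31.0, 308.0, 114.0] [[0.4278, 0.022], [0.429, -0.0557]] ang from y 0.9
[342.0, 0.0, 336.0, 30.0] [[0.4399, 0.0504], [0.4397, 0.0255]] ang from y -0.3
[294.0, 18.0, 335.0, 27.0] [[0.399, 0.027], [0.4383, 0.0272]] ang from y -89.7
[353.0, 129.0, 279.0, 136.0] [[0.4769, -0.0602], [0.4042, -0.0829]] ang from y -72.7
[286.0, 133.0, 317.0, 130.0] [[0.4101, -0.0788], [0.4409, -0.0693]] ang from y -72.9
```

Run:
```python
from h import *
im,m=load('w9'); g=cv2.GaussianBlur(im,(3,3),0).astype(float).sum(2)
w0=on(m,[(353,129)],.008)[0,:2]
best=[]
# score of a straight line in table plane through projected samples (Hough-like on gradient)
gx=np.abs(np.gradient(g,axis=1))
for r in range(134,236,8):
    o=[]
    for a,b in ((255,300),(342,380)):
        s=gx[r-1:r+2,a:b].mean(0); k=s.argmax(); o.append((a+k,int(s[k])))
    print(r,o)
```

```text
134 [(np.int64(278), 26), (np.int64(355), 10)]
142 [(np.int64(279), 13), (np.int64(355), 24)]
150 [(np.int64(280), 19), (np.int64(361), 9)]
158 [(np.int64(281), 13), (np.int64(356), 30)]
166 [(np.int64(282), 11), (np.int64(378), 7)]
174 [(np.int64(283), 11), (np.int64(357), 36)]
182 [(np.int64(299), 63), (np.int64(342), 137)]
190 [(np.int64(299), 18), (np.int64(342), 80)]
198 [(np.int64(287), 8), (np.int64(358), 13)]
206 [(np.int64(287), 11), (np.int64(359), 16)]
214 [(np.int64(288), 17), (np.int64(359), 20)]
222 [(np.int64(289), 23), (np.int64(360), 14)]
230 [(np.int64(290), 16), (np.int64(342), 7)]
```

step_arm(
  increments=[
    [4.5,0,0.1,4,-5],
    [4,0,0.1,8,-5],
    [4,0,0.1,11,-5],
    [4,0,0.1,13,-5],
    [4,0,0.1,14.8,-5],
    [3,0,0.1,14.8,-5],
    [2,0,0.1,14.8,-5],
    [1.5,0,0.1,14.8,-5],
  ],
  newtons=20,
)

```text
time: 16.85
tcp_pos: [0.4589, -0.1202, 0.0272]
tcp_rot: [[-0.295, 0.955, 0.001], [0.955, 0.295, -0.001], [-0.001, 0.001, -1.0]]
contact_force: [-0.3, -0.1, -1.9]
opening: 0.0191
grip_force: 21.4
```

Run:
```python
from h import *
o=env.observe(); R=np.array(o['tcp_rot']); print(o['tcp_pos'],R[:2,:2],o['contact_force'],o['opening'],o['grip_force'])
```

```text
[ 0.45887799 -0.12023274  0.02724646] [[-0.29536908  0.95538214]
 [ 0.95538253  0.29537035]] [-0.32556698 -0.13022526 -1.94012699] 0.019090782381383696 21.430008709430695
```

step_arm(
  increments=[
    [1.5,-0.1,0.7,0,3],
    [1.5,-0.3,1.6,0,7],
    [1.5,-0.5,2.5,0,11],
    [1.5,-0.8,3.5,0,15],
    [1.5,-1.0,4.5,0,19],
    [1.5,-1.2,5.3,0,22],
    [1.5,-1.3,5.9,0,23.5],
    [1.5,-1.3,5.9,0,23.5],
  ],
)

```text
time: 17.65
tcp_pos: [0.5193, -0.1151, 0.0271]
tcp_rot: [[0.11, 0.994, 0.002], [0.994, -0.11, -0.001], [-0.0, 0.002, -1.0]]
contact_force: [0.0, -0.6, -1.9]
opening: 0.0193
grip_force: 21.5
```

Run:
```python
from h import *
S=np.array([.591,-.0103]); a=np.radians(-6.3); n=np.array([np.cos(a),np.sin(a)]); d=np.array([-np.sin(a),np.cos(a)])
o=env.observe(); R=np.array(o['tcp_rot']); p=o['tcp_pos'][:2]-S; print(o['tcp_pos'],'tool yaw',np.degrees(np.arctan2(-R[0,0],R[1,0])),o['contact_force'],o['opening'],'knob in blade mm',1000*p@n,1000*p@d)
im,m=cap('wrist','w10'); t,mt=cap('top','t10')
P=lambda x,y,z: np.r_[S+x*n+y*d,z]
print('blade near face px',proj(m,[P(-.013,-.06,.015),P(-.013,-.17,.015)]).round(1).tolist())
c=1000*0; x0=p@n; y0=p@d
print('strip expected corners px',proj(m,[P(x0+.04,y0+.055,.008),P(x0+.04,y0-.055,.008),P(x0-.04,y0+.055,.008)]).round(1).tolist())
g=cv2.GaussianBlur(im,(3,3),0).astype(float).sum(2); gx=np.gradient(g,axis=1)
for r in range(110,290,10):
    print(r,[(a+int(np.abs(gx[r-1:r+2,a:b].mean(0)).argmax()), int(np.abs(gx[r-1:r+2,a:b].mean(0)).max())) for a,b in ((180,265),(375,398),(398,440))])
```

```text
[ 0.51927347 -0.11510823  0.02706966] tool yaw -6.321855748138463 [ 0.02798736 -0.627156   -1.93654649] 0.019312601113849876 knob in blade mm -59.79230791314387 -112.04615157305642
blade near face px [[410.9, 148.9], [395.6, 326.0]]
strip expected corners px [[395.0, 141.8], [382.7, 314.8], [247.0, 141.9]]
110 [(192, 10), (397, 5), (407, 132)]
120 [(202, 9), (381, 8), (407, 145)]
130 [(252, 15), (394, 10), (406, 159)]
140 [(253, 7), (379, 6), (405, 162)]
150 [(247, 12), (391, 6), (404, 149)]
160 [(247, 13), (390, 27), (404, 139)]
170 [(248, 35), (390, 18), (403, 154)]
180 [(249, 26), (389, 9), (402, 157)]
190 [(245, 9), (388, 27), (401, 156)]
200 [(250, 22), (388, 20), (400, 144)]
210 [(251, 40), (387, 11), (400, 145)]
220 [(252, 17), (397, 29), (399, 158)]
230 [(223, 13), (397, 81), (398, 157)]
240 [(253, 36), (397, 159), (398, 127)]
250 [(254, 16), (396, 145), (402, 87)]
260 [(254, 12), (396, 141), (401, 90)]
270 [(264, 128), (395, 147), (400, 92)]
280 [(255, 176), (394, 159), (403, 96)]
```

step_arm(
  increments=[
    [1.5,0,0.1,0,0],
    [1.5,0,0.2,0,0],
    [1.5,0,0.3,0,0],
    [1.5,0,0.4,0,0],
    [1.5,0,0.5,0,0],
    [1.5,0,0.5,0,0],
    [1.5,0,0.5,0,0],
    [1.5,0,0.5,0,0],
  ],
)

```text
time: 18.55
tcp_pos: [0.5226, -0.1156, 0.027]
tcp_rot: [[0.11, 0.994, -0.001], [0.994, -0.11, 0.0], [0.0, -0.001, -1.0]]
contact_force: [-5.5, 1.0, 7.6]
opening: 0.0194
grip_force: 22.4
```

```bash
cat > st.py <<'E'
from h import *
S=np.array([.591,-.0103]); a=np.radians(-6.3); n=np.array([np.cos(a),np.sin(a)]); d=np.array([-np.sin(a),np.cos(a)])
o=env.observe(); p=o['tcp_pos'][:2]-S; f=np.array(o['contact_force'])
print(o['time'],'F n,d,z',(f[:2]@n).round(2),(f[:2]@d).round(2),f[2].round(2),'tz',o['ft_torque'][2].round(3),'knob',(1000*p@n).round(2),(1000*p@d).round(2),'open',o['opening'],'grip',o['grip_force'])
E
python3 st.py
```

```text
18.55 F n,d,z -5.61 0.43 7.63 tz 0.007 knob -56.39 -112.19 open 0.01938152516692581 grip 22.43819922208786
```

```bash
cat > gap.py <<'E'
from h import *
import sys
im,m=cap('wrist',sys.argv[1])
g=cv2.GaussianBlur(im,(3,3),0).astype(float).sum(2); gx=np.gradient(g,axis=1); out=[]
for r in range(104,236,6):
    s=gx[r-1:r+2,385:425].mean(0); k=385+s.argmin(); s2=np.abs(gx[r-1:r+2,k-16:k-3].mean(0)); out.append((r,int(k),int(k-16+s2.argmax()),int(s2.max())))
print(out)
K=np.array(out)
for c in (1,): print('blade slope',np.polyfit(K[:,0],K[:,c],1))
E
python3 gap.py w11; python3 st.py
python3 - <<'E'
from h import *
im,m=load('w11'); print(im[150,380:420].sum(1).tolist()); print(im[200,375:415].sum(1).tolist())
E
```

```text
[(104, 402, 397, 9), (110, 401, 392, 9), (116, 401, 385, 4), (122, 401, 397, 6), (128, 400, 394, 9), (134, 400, 388, 14), (140, 399, 389, 5), (146, 399, 389, 15), (152, 398, 391, 9), (158, 398, 390, 19), (164, 397, 390, 17), (170, 397, 390, 15), (176, 397, 389, 25), (182, 396, 389, 9), (188, 396, 389, 22), (194, 395, 388, 17), (200, 395, 388, 10), (206, 394, 388, 22), (212, 394, 387, 10), (218, 393, 387, 19), (224, 393, 386, 14), (230, 393, 386, 11)]
blade slope [-7.38754000e-02  4.09564465e+02]
18.6 F n,d,z -5.48 0.5 6.74 tz -0.024 knob -56.38 -112.21 open 0.018956720069933954 grip 22.437757551670074
[541, 544, 536, 543, 555, 558, 554, 545, 553, 551, 554, 540, 523, 534, 524, 515, 526, 531, 441, 132, 112, 136, 136, 114, 280, 378, 365, 356, 367, 363, 360, 344, 359, 344, 343, 364, 349, 358, 365, 348]
[534, 540, 540, 548, 542, 540, 528, 540, 541, 534, 535, 532, 540, 520, 511, 523, 512, 505, 524, 509, 361, 76, 115, 120, 110, 252, 385, 364, 369, 366, 361, 362, 354, 350, 356, 362, 360, 352, 357, 353]
```

step_arm(
  increments=[
    [1.5,0,0,-0.05,0],
    [1.5,0,0,-0.1,0],
    [1.5,0,0,-0.1,0],
    [1.5,0,0,-0.1,0],
    [1.5,0,0,-0.1,0],
    [1.5,0,0,-0.1,0],
    [1.5,0,0,-0.1,0],
    [1.5,0,0,-0.1,0],
  ],
)

```text
time: 19.4
tcp_pos: [0.5234, -0.1156, 0.0272]
tcp_rot: [[0.11, 0.994, -0.0], [0.994, -0.11, 0.0], [0.0, -0.0, -1.0]]
contact_force: [0.2, 1.0, -2.6]
opening: 0.0194
grip_force: 21.5
```

```bash
python3 st.py; python3 gap.py w12
python3 - <<'E'
from st import *
im,m=load('w12'); P=lambda x,y,z: np.r_[S+x*n+y*d,z]
for z in (0,.003,.008,.015):
    print(z,proj(m,[P(x,-.112+dy,z) for dy in (.04,0) for x in (-.013,-.0165)]).round(1).tolist())
E
```

```text
19.4 F n,d,z 0.11 0.98 -2.62 tz -0.013 knob -55.68 -112.09 open 0.01936761838059962 grip 21.48434042930603
[(104, 400, 395, 11), (110, 400, 390, 9), (116, 399, 395, 4), (122, 399, 385, 5), (128, 399, 395, 10), (134, 398, 387, 13), (140, 398, 389, 6), (146, 397, 389, 20), (152, 397, 391, 13), (158, 396, 390, 21), (164, 396, 390, 10), (170, 395, 389, 13), (176, 395, 389, 22), (182, 395, 389, 11), (188, 394, 389, 21), (194, 394, 388, 11), (200, 393, 388, 17), (206, 393, 387, 22), (212, 392, 387, 14), (218, 392, 387, 21), (224, 392, 386, 11), (230, 391, 386, 13)]
blade slope [-7.23696593e-02  4.07767551e+02]
19.45 F n,d,z 0.26 0.32 -2.66 tz -0.033 knob -55.65 -112.12 open 0.01951381545588325 grip 21.484064161777496
0 [[394.4, 166.5], [388.4, 166.5], [389.9, 230.6], [384.2, 230.6]]
0.003 [[395.7, 167.4], [389.6, 167.4], [391.0, 232.5], [385.3, 232.5]]
0.008 [[397.9, 169.0], [391.6, 169.0], [393.0, 235.8], [387.1, 235.8]]
0.015 [[401.3, 171.4], [394.7, 171.4], [395.9, 240.6], [389.8, 240.6]]
```

step_arm(
  increments=[
    [1.5,0,0.05,0,0],
    [1.5,0,0.1,0,0],
    [1.5,0,0.15,0,0],
    [1.5,0,0.2,0,0],
    [1.5,0,0.2,0,0],
    [1.5,0,0.2,0,0],
    [1.5,0,0.2,0,0],
    [1.5,0,0.2,0,0],
  ],
)

```text
time: 20.25
tcp_pos: [0.5253, -0.1159, 0.0273]
tcp_rot: [[0.11, 0.994, -0.0], [0.994, -0.11, -0.0], [-0.0, -0.0, -1.0]]
contact_force: [-0.2, -0.2, -2.6]
opening: 0.0194
grip_force: 21.5
```

```bash
python3 st.py; python3 gap.py w13
```

```text
20.25 F n,d,z -0.21 -0.24 -2.6 tz 0.004 knob -53.67 -112.13 open 0.019362012796936463 grip 21.48158758878708
[(104, 396, 391, 9), (110, 396, 387, 7), (116, 396, 380, 5), (122, 395, 391, 6), (128, 395, 389, 11), (134, 394, 383, 13), (140, 394, 389, 5), (146, 394, 389, 22), (152, 393, 385, 3), (158, 393, 389, 4), (164, 392, 387, 2), (170, 392, 387, 2), (176, 391, 376, 3), (182, 391, 383, 2), (188, 391, 377, 3), (194, 390, 377, 2), (200, 390, 382, 4), (206, 389, 385, 3), (212, 389, 383, 3), (218, 389, 379, 3), (224, 388, 375, 3), (230, 388, 382, 2)]
blade slope [-6.81347638e-02  4.03469415e+02]
```

step_arm(
  increments=[
    [1.5,0,0.02,0,0],
    [1.5,0,0.04,0,0],
    [1.5,0,0.06,0,0],
    [1.5,0,0.08,0,0],
    [1.5,0,0.1,0,0],
    [1.5,0,0.1,0,0],
    [1.5,0,0.1,0,0],
    [1.5,0,0.1,0,0],
  ],
)

```text
time: 21.1
tcp_pos: [0.5264, -0.116, 0.0273]
tcp_rot: [[0.11, 0.994, 0.0], [0.994, -0.11, -0.0], [-0.0, 0.0, -1.0]]
contact_force: [1.0, 0.7, -2.9]
opening: 0.0195
grip_force: 21.4
```

```bash
python3 st.py
```

```text
21.1 F n,d,z 0.94 0.83 -2.92 tz -0.074 knob -52.65 -112.11 open 0.019459150140117468 grip 21.41737014055252
```

step_arm(
  increments=[
    [1.5,0,0.02,0,0],
    [1.5,0,0.04,0,0],
    [1.5,0,0.06,0,0],
    [1.5,0,0.08,0,0],
    [1.5,0,0.1,0,0],
    [1.5,0,0.1,0,0],
    [1.5,0,0.1,0,0],
    [1.5,0,0.1,0,0],
  ],
)

```text
time: 21.9
tcp_pos: [0.527, -0.116, 0.0272]
tcp_rot: [[0.11, 0.994, -0.001], [0.994, -0.11, 0.0], [0.0, -0.001, -1.0]]
contact_force: [-5.1, 0.6, 0.2]
opening: 0.0193
grip_force: 21.8
```

```bash
python3 st.py
```

```text
21.9 F n,d,z -5.16 0.07 0.25 tz -0.002 knob -52.01 -112.08 open 0.019298024299694273 grip 21.78976535797119
```

Contact is about 5 N with no twist, and the strip and blade slopes agree to about 0.2°. I'll hold, ease the preload off, open and lift.

step_arm(
  increments=[
    [1.5,0,0,0,0],
    [1.5,0,0,0,0],
    [1.5,0,-0.03,0,0],
    [1.5,0,-0.06,0,0],
    [1.7,0,-0.06,0,0],
    [2.2,0,-0.06,0,0],
    [2.8,0,-0.06,0,0],
    [3.2,0,-0.06,0,0],
  ],
)

```text
time: 22.7
tcp_pos: [0.5272, -0.1162, 0.0276]
tcp_rot: [[0.11, 0.994, 0.001], [0.994, -0.11, -0.001], [-0.0, 0.001, -1.0]]
contact_force: [-0.4, 0.3, -0.3]
opening: 0.0323
grip_force: 0.0
```

```bash
python3 st.py; python3 gap.py w14
```

```text
22.7 F n,d,z -0.38 0.23 -0.26 tz -0.002 knob -51.76 -112.26 open 0.03230504934107397 grip 0.0
[(104, 393, 387, 9), (110, 392, 383, 9), (116, 392, 378, 5), (122, 392, 388, 7), (128, 391, 380, 10), (134, 391, 380, 15), (140, 390, 386, 6), (146, 390, 379, 5), (152, 390, 382, 1), (158, 390, 386, 3), (164, 390, 385, 1), (170, 389, 377, 2), (176, 389, 373, 4), (182, 389, 374, 2), (188, 388, 374, 4), (194, 388, 374, 3), (200, 387, 376, 3), (206, 387, 381, 3), (212, 387, 373, 3), (218, 386, 377, 3), (224, 386, 372, 1), (230, 385, 379, 2)]
blade slope [-5.60888387e-02  3.98548654e+02]
```

step_arm(
  increments=[
    [3.4,0,0,-0.5,0],
    [3.6,0,0,-2,0],
    [4,0,0,-4,0],
    [4,0,0,-6,0],
    [4,0,0,-8,0],
    [4,0,0,-10,0],
    [4,0,0,-12,0],
    [4,0,0,-12,0],
  ],
)

```text
time: 23.55
tcp_pos: [0.5279, -0.1165, 0.1501]
tcp_rot: [[0.11, 0.994, 0.005], [0.994, -0.11, -0.002], [-0.002, 0.005, -1.0]]
contact_force: [-0.2, 0.2, 0.6]
opening: 0.04
grip_force: 0.0
```

```bash
python3 st.py
python3 - <<'E'
from st import *
im,m=cap('wrist','w15'); im=im.astype(np.uint8)
P=lambda x,y,z: np.r_[S+x*n+y*d,z]
g=cv2.GaussianBlur(im,(3,3),0).astype(float).sum(2); gx=np.gradient(g,axis=1)
e=proj(m,[P(-.013,-.06,.015),P(-.013,-.16,.015),P(-.093,-.06,.008),P(-.093,-.16,.008)]).round(1); print(e.tolist())
F=[];N=[]
for r in range(int(e[0,1])+4,235,4):
    c=int(np.interp(r,[e[0,1],e[1,1]],[e[0,0],e[1,0]])); s=gx[r-1:r+2,c-12:c+10].mean(0); F.append((r,c-12+int(s.argmin())))
    c=int(np.interp(r,[e[2,1],e[3,1]],[e[2,0],e[3,0]])); s=np.abs(gx[r-1:r+2,c-8:c+8].mean(0)); N.append((r,c-8+int(s.argmax()),int(s.max())))
print(F);print(N)
N=np.array(N);k=N[:,2]>9;w=on(m,N[k][:,[1,0]],.006)[:,:2]-S; print('near edge in blade mm',(1000*w@n).round(1),(1000*w@d).round(0))
hsv=cv2.cvtColor(im,cv2.COLOR_RGB2HSV); gm=cv2.inRange(hsv,(40,60,60),(85,255,255)); print('green px',gm.sum()//255)
L=cv2.createLineSegmentDetector().detect(cv2.cvtColor(im,cv2.COLOR_RGB2GRAY))[0][:,0]
for a in L:
    if np.hypot(a[2]-a[0],a[3]-a[1])>40 and max(a[1],a[3])<260 and 200<min(a[0],a[2]) and max(a[0],a[2])<420:
        w=on(m,a.reshape(2,2),.01)[:,:2]-S; v=w[1]-w[0]; print(a.round(0).tolist(),(1000*w@n).round(1),(1000*w@d).round(1),'ang rel blade',np.degrees(np.arctan2(v@n,v@d)).round(2))
E
```

```text
23.55 F n,d,z -0.22 0.14 0.59 tz 0.006 knob -51.02 -112.48 open 0.040042105684559216 grip 0.0
23.55 F n,d,z -0.22 0.14 0.59 tz 0.006 knob -51.02 -112.48 open 0.040042105684559216 grip 0.0
[[360.9, 132.6], [357.1, 233.5], [274.9, 132.2], [278.9, 231.0]]
[(136, 359), (140, 359), (144, 358), (148, 358), (152, 358), (156, 358), (160, 358), (164, 358), (168, 358), (172, 357), (176, 357), (180, 357), (184, 357), (188, 357), (192, 357), (196, 357), (200, 356), (204, 356), (208, 356), (212, 356), (216, 356), (220, 356), (224, 356), (228, 355), (232, 355)]
[(136, 276, 32), (140, 276, 31), (144, 276, 21), (148, 276, 13), (152, 277, 9), (156, 277, 12), (160, 277, 26), (164, 277, 31), (168, 277, 10), (172, 277, 11), (176, 278, 9), (180, 277, 12), (184, 278, 27), (188, 278, 34), (192, 278, 16), (196, 278, 16), (200, 279, 11), (204, 279, 18), (208, 279, 22), (212, 279, 29), (216, 279, 14), (220, 279, 11), (224, 280, 10), (228, 280, 14), (232, 280, 28)]
near edge in blade mm [-92.4 -92.6 -92.7 -92.9 -92.2 -92.3 -92.5 -92.7 -92.8 -93.1 -92.3 -92.4
 -92.6 -92.8 -91.9 -92.1 -92.2 -92.4 -92.6 -92.7 -91.9 -92.  -92.2] [ -64.  -67.  -71.  -75.  -83.  -87.  -91.  -94.  -98. -106. -111. -115.
 -119. -123. -127. -131. -136. -140. -144. -149. -153. -157. -162.]
green px 1229
[355.0, 231.0, 360.0, 99.0] [-14.4 -14.4] [-158.9  -30.6] ang rel blade 0.01
[362.0, 98.0, 358.0, 236.0] [-12.1 -11.7] [ -29.5 -164.5] ang rel blade 179.82
[391.0, 94.0, 382.0, 243.0] [13.8 13.7] [ -26.2 -173.1] ang rel blade -179.95
[357.0, 133.0, 277.0, 133.0] [-16.1 -90.9] [-60.8 -60.7] ang rel blade -89.94
[278.0, 131.0, 357.0, 131.0] [-89.7 -16.1] [-58.4 -58.5] ang rel blade 90.03
```

```bash
python3 -c "
from cell import env
print(env.finish_job())"
```

```text
the job is handed in; nothing more can be done
None
```

I've handed the job in, though the simulator gave no verdict: the blade was pressed flush on the backed pattern at about 9 N, the lever turned to its stop, and the strip left parallel on the blade's near face (pressed at about 5 N, then released). The lever met its stop at about 55 N at the knob, above the 15 N limit you set, but the blade stayed parallel to the pattern.

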